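# Lay out a vent-window frame around its pane

### The arm

A 7-joint arm with a two-finger parallel gripper is mounted at the origin on the work surface. World frame = base frame: x ahead of the robot, y to its left, z up, the work surface at z = 0. Lengths are in m, angles in rad, forces in N, time in s.
With the tool pointing down it reaches from about 0.425 to 0.875 m from the base axis. Payload 4.7 kg.
Tool frame: the origin (TCP) lies on the centre line of the jaws, within the pads' length; the fingertips stand 22 mm ahead of it and the grasp point (between the pads) lies 3 mm ahead of it (ctrl.tcp_to_tips is the z of the fingertips in the tool frame, in m); z points along the fingers, y is the direction in which the jaws open and shut (so a half turn about z gives the same grasp; the last joint's range is limited). The gripper opens to 87 mm and grips with 3 to 60 N. Pads are 19 mm wide; open, the fingers measure 117 mm over their backs; the gripper's body (75 mm by 190 mm) begins 51 mm behind the grasp point.
Start: joints at [-1.317, 0.321, -0.07, 1.45, 0.023, 1.371, -0.057], TCP at [0.154, 0.631, 0.245] pointing down, gripper open.
Joint ranges: [-2.86, 2.86], [-0.3, 2.09], [-1.38, 1.24], [0.06, 2.45], [-1.56, 4.7], [0.09, 2.05], [-2.69, 2.69]. Speed limits (rad/s): [2.57, 2.57, 3.14, 3.14, 3.14, 3.14, 3.14].

### API

Orientations are given as a rotation vector (axis times angle).
In Python, from bench import ctrl, cams gives the robot as it stands.
- The arm moves only by the tool move_arm, never from a script. Its argument "deltas" is a list of rows, each an object with "linear": the shift along the tool's x, y, z as a fraction of full scale, a list of three; "turn": the turn, a rotation vector about the tool's x, y, z as a fraction of full scale, a list of three; "claw": the closure, from 0 (fully open) to 1 (shut). In form: [{"linear": [tx, ty, tz], "turn": [wx, wy, wz], "claw": claw}, ...]. A call has 1 to 20 rows; each row shifts and turns the commanded pose from where the row before left it, along the tool's axes as they then stand; what a row does not reach is not made up. Full scale, the value 1, is 0.03 m for a shift and 4 degrees for a turn. A row lasts 1/12 s, in which the tool goes at most 41.7 mm and 7.16 degrees, less where a joint would pass 70% of its speed; a pose out of reach is approached as far as the arm can. A call with a number of a shift or a turn outside -1 to 1 is refused whole. A call with a gripper value outside its range is refused whole. The fingers move at their own pace and stop on an object; "grip_force" is the grip in N (left out, the last holds). Time passes only in rows, so rows that do not move let the fingers close. It gives the time, the measured TCP pose, the force and the opening at its end, in the units of the state.
- ctrl.get_state(): the state, without advancing time (a new reading comes with each control period).
- cams.get_image(name): name is "side" or "top" or "wrist"; returns a dict with "image" (420x560x3 uint8, red, green, blue), "K" (3x3 intrinsics, pixels), "k1" (the pictures are not rectified: a ray, as slopes to the right and down, at radius r is drawn at 1 + k1 r^2 times it, then the intrinsics apply), "world_from_camera" (4x4, takes a point from camera to world coordinates); the wrist camera has in their place "tool_from_camera" (4x4, takes a point from camera to tool coordinates, whose origin is the TCP and whose axes are the flange's). Camera axes: x right, y down, z forward; pixel columns grow to the right and rows downward; lengths in m; the calibration is good to about 2 mm. A picture is of the moment at which its call begins: read the wrist's pose just before it. There is no depth.
- ctrl.close_job(): hands the job in, once; it reports no verdict.
The state is a dict: "time": time; "joint_positions": joint angles; "qd": joint speeds; "joint_torque": joint torques, N m; "position": TCP position; "tool_rot": TCP orientation; "ft_force": force on the tool from outside, world axes, zero at the start; "torque": the same for the moment, N m; "grip_width": opening from 0.0 (shut) to 1.0 (fully open).
Only numpy, scipy, OpenCV 4.12 (cv2) and the standard library are available. Lean on these libraries where they do the work, as an engineer would, in place of code of your own. Each camera call takes 0.05 s, during which the arm holds its last target. There are 200 camera calls.

### The job

Lay out the parts of this small vent window around its glass pane, ready for assembly, as you see it with the pane's fitted head bar on the far side from the robot: the bar with two rollers in front of the pane along its near long edge, the short bar with the pull handle along the left edge and the plain short bar along the right edge, each bar upright as it lies now, parallel to its edge, centred on it and leaving a gap of about 40 mm to the glass. Set the suction lifter down gently on top of the middle of the glass, between the two short bars, with its handle parallel to the head bar. Let go of everything and do not disturb the can, the tape measure or the staple gun.

Things in the scene. Friction and masses are not known exactly. Their poses are not given: they have to be found in the camera images.
- pane: Fixed pale green glass pane flat on the table, 130 (x) by 190 (y) by 5 mm, thin white lines along three edges; along its far long edge, centred at x = +71 mm, its fitted aluminium head bar, 190 x 22 mm, 24 mm high. Origin: centre of the glass's underside, at table height. x points across to the head bar (away from the robot, yaw within 0.45 rad), y along the pane to the left, z up.
- roller_bar: Loose aluminium H-section bar on the table, 180 mm long (own y), 22 mm wide (own x), 24 mm high. On top, 65 mm either side of the middle, two white-wheeled rollers up to 42 mm above the table; the middle 90 mm is free. About 0.2 kg. Origin: centre of its underside; z up. Grasp across its width at mid-length. End for end the same.
- pull_bar: Loose aluminium H-section bar on the table, 120 mm long (own y), 22 mm wide (own x), 24 mm high. On top, over its middle, a dark bridge-shaped pull handle of 10 mm round bar, 78 mm long, up to 45 mm above the table. About 0.15 kg. Origin: centre of its underside; z up. Grasp across its width at mid-length. End for end the same.
- plain_bar: Loose aluminium H-section bar on the table, 120 mm long (own y), 22 mm wide (own x), 24 mm high. Nothing on top. About 0.12 kg. Origin: centre of its underside; z up. Grasp across its width at mid-length. End for end the same.
- lifter: Suction lifter for glass: black rubber cup 90 mm across (rests loosely, does not stick), grey body, and on top a level black handle 110 mm long (own y), 22 mm wide (own x), from 60 to 80 mm above the cup's underside. Origin: centre of the cup's underside; z up. Grasp the handle across its width at mid-length. About 0.4 kg. Half round it is the same.
- can: Bystander: upright drinks can with a green body, 66 mm across, 115 mm high, standing beyond the pane. Origin: centre of its underside.
- tape: Bystander: yellow tape measure, 66 by 66 mm, 38 mm high, on the robot's side of the work, left. Origin: centre of its underside.
- stapler: Bystander: red staple gun, 140 mm long (own y), 30 mm wide, 46 mm high, on the robot's side of the work, right. Origin: centre of its underside.
Mind the look-alikes: they are no part of the job. Leave any blue look-alike of the roller_bar alone.

How it is judged:
By the outcome, as a careful person would: the job done as asked, in the order asked, and still so for the second after the job is handed in, with the robot touching nothing.
It also fails if it takes over 120 s, if anything falls off the work surface, if the arm or the gripper's body presses on something with over 40 N, if the wrist force passes 120 N, or if a joint passes its speed limit or range.

## Working session

There is one attempt and no reset: what is moved stays moved. The work goes in short steps, Python scripts to look and compute and a tool call to move; the robot and the scene stay as the last step left them, time stands still between calls to the robot, and variables do not carry over. Pictures are saved under pics/ and viewed, about 12 in all and at most 16, crops included, and the job is handed in when it is done.

Besides the shell and the picture viewer there is one more tool, called after "Emit:" by a JSON object that holds its "name" and its "arguments". move_arm: Moves the arm, as the interface text tells. Shift numbers are shares of 0.03 m and turn numbers shares of 4 degrees, none past 1 either way. Its arguments: {"type":"object","properties":{"deltas":{"type":"array"},"grip_force":{"type":"number"}},"required":["deltas"]}

```bash
mkdir -p pics; ls; cat > h.py <<'E'
import numpy as np, cv2, json
from scipy.spatial.transform import Rotation as R
from bench import ctrl, cams
def T_of(s):
    T=np.eye(4);T[:3,:3]=R.from_rotvec(s["tool_rot"]).as_matrix();T[:3,3]=s["position"];return T
def shot(name,fn=None):
    s=ctrl.get_state();d=cams.get_image(name)
    d["W"]=np.array(d["world_from_camera"]) if name!="wrist" else T_of(s)@np.array(d["tool_from_camera"])
    if fn: cv2.imwrite("pics/"+fn,cv2.cvtColor(d["image"],cv2.COLOR_RGB2BGR))
    np.savez("pics/%s.npz"%(fn or name),K=d["K"],k1=d["k1"],W=d["W"],image=d["image"])
    return d
def load(fn): return np.load("pics/%s.npz"%fn)
def px2w(d,uv,z):
    K=np.array(d["K"]);k1=float(d["k1"]);D=np.array([k1,0,0,0.])
    p=cv2.undistortPoints(np.array(uv,float).reshape(-1,1,2),K,D).reshape(-1,2)
    W=np.array(d["W"]);r=np.c_[p,np.ones(len(p))]@W[:3,:3].T;o=W[:3,3]
    return o+r*((np.broadcast_to(z,len(p))-o[2])/r[:,2])[:,None]
def w2px(d,P):
    W=np.linalg.inv(np.array(d["W"]));rv=cv2.Rodrigues(W[:3,:3])[0]
    return cv2.projectPoints(np.array(P,float).reshape(-1,1,3),rv,W[:3,3],np.array(d["K"]),np.array([float(d["k1"]),0,0,0]))[0].reshape(-1,2)
E
python3 - <<'E'
from h import *
d=shot("top","top1.png");print(d["K"],d["k1"],d["W"])
d=shot("side","side1.png");print(d["W"])
print(ctrl.get_state())
E
```

```text
pics
[[438.33010538   0.         285.68940638]
 [  0.         438.33010538 209.21324521]
 [  0.           0.           1.        ]] -0.0978280515188923 [[-0.00564711 -0.98639315  0.1643066   0.32188344]
 [-0.99997704  0.00618578  0.002767    0.07867761]
 [-0.00374571 -0.1642872  -0.98640544  1.21995148]
 [ 0.          0.          0.          1.        ]]
[[-0.99844686 -0.03335411  0.04462471  0.48720583]
 [-0.05569604  0.61693695 -0.78503933  1.01890697]
 [-0.00134635 -0.78630548 -0.61783645  0.76420227]
 [ 0.          0.          0.          1.        ]]
{'time': 0.1, 'joint_positions': array([-1.31692929,  0.32174242, -0.07009496,  1.45153756,  0.02258223,
        1.37079233, -0.05690034]), 'qd': array([-0.00029861, -0.00281754, -0.00096279, -0.00107708, -0.00116216,
        0.0022745 ,  0.00044912]), 'joint_torque': array([-8.78850242e-04, -4.92571342e+01, -4.06388249e-01, -3.13399386e+01,
       -6.43173675e-02,  3.93753732e-02,  5.40363010e-05]), 'position': array([0.15428576, 0.63096107, 0.24358286]), 'tool_rot': array([-3.75655863e-01, -3.11891901e+00,  2.65095929e-03]), 'ft_force': array([-0.90330828, -0.00956435, -0.02171952]), 'torque': array([-0.03592587, -0.01978106, -0.00673633]), 'grip_width': 1.0000256346428789}
```

View pics/top1.png

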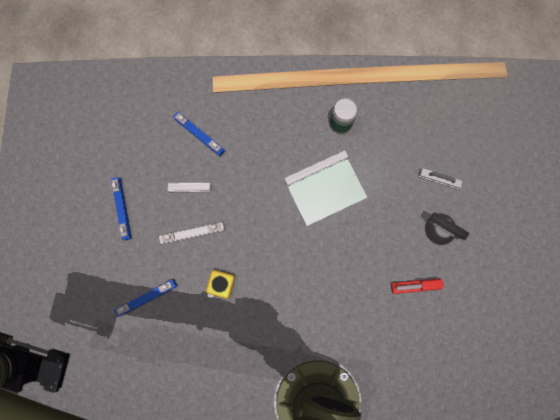

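View pics/side1.png

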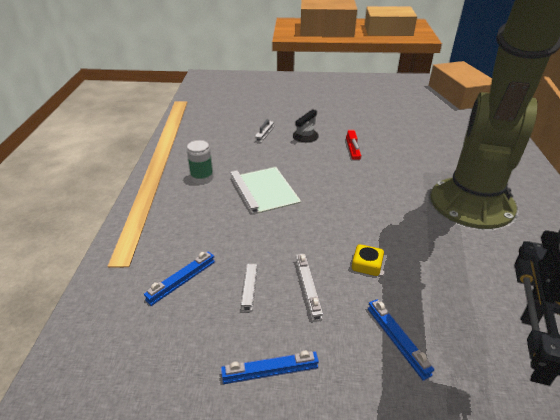

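The top view shows the silver roller bar at about (192,233), plain bar (189,187), pull bar (441,179), lifter (445,229) and pane (327,188). The tape measure is at (221,285), the staple gun at (417,286) and the can at (343,115). Three bars look like the roller bar, at (199,134), (121,209) and (146,298). All three are blue, so the silver one at (192,233) is the one meant. Next I'll make one enlarged crop to confirm this and to measure from.

```bash
python3 - <<'E'
from h import *
d=load("top1.png");im=cv2.cvtColor(d["image"],cv2.COLOR_RGB2BGR)
def c(x,y,w,h,s): return cv2.resize(im[y:y+h,x:x+w],None,fx=s,fy=s,interpolation=cv2.INTER_CUBIC)
a=c(155,175,80,75,5);b=c(280,145,80,80,5)[:375];e=c(410,160,70,90,4)[:375]
e=np.pad(e,((0,375-e.shape[0]),(0,0),(0,0)))
e=e[:, :280]
img=np.hstack([a,b]); img=cv2.resize(img,(800,375)); cv2.imwrite("pics/crop1.png",img); cv2.imwrite("pics/crop2.png",c(410,160,70,90,6))
g=cv2.cvtColor(im,cv2.COLOR_BGR2HSV)
for nm,(x,y,w,h),th in [("roller",(150,215,85,35),150),("plain",(160,178,60,18),150),("pull",(412,165,58,28),140),("head",(275,145,80,45),195)]:
    m=((g[y:y+h,x:x+w,2]>th)&(g[y:y+h,x:x+w,1]<(60 if nm!="head" else 14))).astype(np.uint8)
    n,l,st,_=cv2.connectedComponentsWithStats(m); k=1+np.argmax(st[1:,4])
    pts=np.argwhere(m if nm!="head" else l==k)[:,::-1]+[x,y]
    r=cv2.minAreaRect(pts.astype(np.float32)); bx=cv2.boxPoints(r)
    P=px2w(d,bx,0.024); q=np.linalg.norm(np.diff(P[:3],axis=0),axis=1)
    i=np.argmax(q); v=P[i+1]-P[i]
    print(nm,len(pts),bx.round(1).tolist(),"c",P.mean(0).round(4),"size",q.round(4),"dir deg",np.degrees(np.arctan2(v[1],v[0])).round(1))
E
```

```text
roller 526 [[158.0, 235.39999389648438], [221.60000610351562, 221.10000610351562], [223.60000610351562, 230.1999969482422], [160.0, 244.5]] c [0.4568 0.3443 0.024 ] size [0.1807 0.026 ] dir deg -77.5
plain 405 [[167.0, 182.0], [209.0, 182.0], [209.0, 191.0], [167.0, 191.0]] c [0.5875 0.3561 0.024 ] size [0.1194 0.0258] dir deg -90.5
pull 235 [[419.0, 176.0], [422.0, 167.0], [463.1000061035156, 180.6999969482422], [460.1000061035156, 189.6999969482422]] c [ 0.607  -0.3587  0.024 ] size [0.0282 0.1236] dir deg -108.9
head 708 [[289.0, 160.0], [354.0, 160.0], [354.0, 189.0], [289.0, 189.0]] c [ 0.6195 -0.0192  0.024 ] size [0.1838 0.0839] dir deg -90.3
```

View pics/crop1.png

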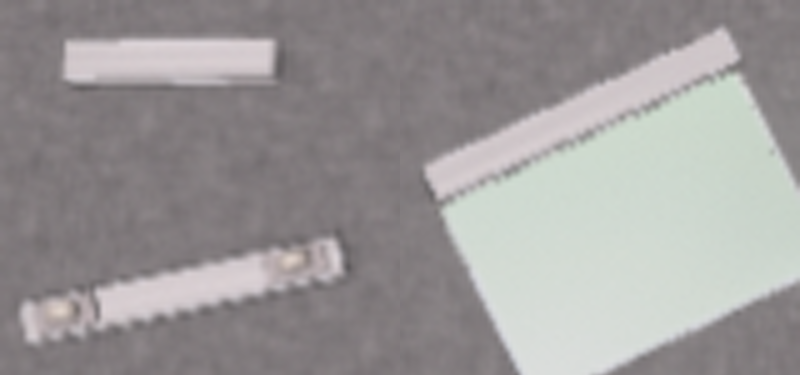

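View pics/crop2.png

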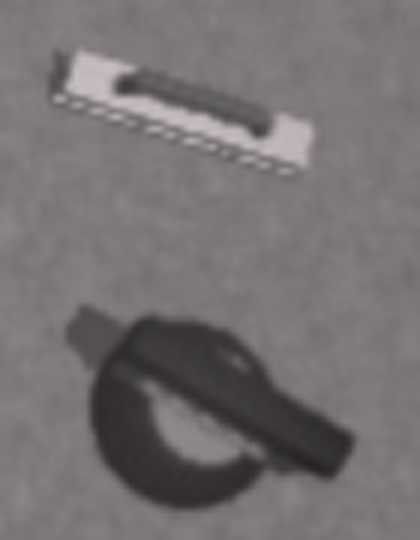

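The crop confirms it: the silver bar has two white rollers, the bar above it is plain, the pull bar has its dark handle and the lifter's handle runs obliquely. Next I'll work out the pane and lifter poses.

```bash
python3 - <<'E'
from h import *
d=load("top1.png");im=cv2.cvtColor(d["image"],cv2.COLOR_RGB2BGR)
g=cv2.cvtColor(im,cv2.COLOR_BGR2HSV)
m=np.zeros(g.shape[:2],np.uint8);m[145:230,275:375]=(g[145:230,275:375,2]>150)
pts=np.argwhere(m)[:,::-1]
hu=g[pts[:,1],pts[:,0]]
gl=(hu[:,0]>40)&(hu[:,0]<100)&(hu[:,1]>12)
for nm,sel,z in [("glass",gl,.005),("all",gl|True,.005)]:
    P=px2w(d,pts[sel],z)[:,:2].astype(np.float32)*1000
    (c,s,a)=cv2.minAreaRect(P);print(nm,len(P),np.round(c,1),np.round(s,1),a,cv2.boxPoints((c,s,a)).round(0).tolist())
# head corners by eye
P=px2w(d,[[285,178],[345,150.6],[348.4,158],[288,185]],.024);print("head",P.mean(0),P[:,:2].round(4).tolist())
v=P[0]-P[1];print(np.degrees(np.arctan2(v[1],v[0]))-90)
for uv,z in [((410+125/6,160+335/6),.075),((410+345/6,160+455/6),.075),((410+238/6,160+398/6),.08),((410+185/6,160+412/6),.01)]:
    print("lifter",px2w(d,[uv],z)[0].round(4))
print("can",px2w(d,[[345,107]],.115),"tape",px2w(d,[[221,284]],.038),"stap",px2w(d,[[392,288],[443,285]],.04))
E
```

```text
glass 904 [579.9 -34. ] [114.6 176.8] 24.3858642578125 [[491.0, 23.0], [564.0, -138.0], [669.0, -91.0], [596.0, 70.0]]
all 3584 [587.  -31.1] [153.8 196.4] 25.02458953857422 [[476.0, 25.0], [559.0, -153.0], [698.0, -88.0], [615.0, 90.0]]
head [ 0.63871305 -0.00619636  0.024     ] [[0.6097, 0.0835], [0.6887, -0.0872], [0.6669, -0.0962], [0.5896, 0.0752]]
24.818116161970963
lifter [ 0.4923 -0.3052  0.075 ]
lifter [ 0.4377 -0.4021  0.075 ]
lifter [ 0.463  -0.3529  0.08  ]
lifter [ 0.4653 -0.3535  0.01  ]
can [[ 0.78238093 -0.07859121  0.115     ]] tape [[0.31721836 0.25602684 0.038     ]] stap [[ 0.30332518 -0.20074474  0.04      ]
 [ 0.30902527 -0.34016476  0.04      ]]
```

```bash
cat >> h.py <<'E'
def plan(x,y,z,psi):
    "turn first (units of 4 deg, tool axes), then shift in the turned tool axes (units of .03 m)"
    s=ctrl.get_state();T=T_of(s);p=np.radians(psi)
    Y=np.array([np.cos(p),np.sin(p),0]);Z=np.array([0,0,-1.]);G=np.c_[np.cross(Y,Z),Y,Z]
    rv=R.from_matrix(T[:3,:3].T@G).as_rotvec(degrees=True)/4
    sh=G.T@(np.array([x,y,z])-T[:3,3])/.03
    print("pos",T[:3,3].round(4),"psi",np.degrees(np.arctan2(T[1,1],T[0,1])).round(2),"F",np.round(s["ft_force"],1),"grip",round(s["grip_width"],3),"t",round(s["time"],1))
    print("turn",rv.round(3),"shift",sh.round(3),"(noturn shift",(T[:3,:3].T@(np.array([x,y,z])-T[:3,3])/.03).round(3),")")
E
python3 - <<'E'
from h import *
plan(.457,.344,.2,12.5)
E
```

```text
pos [0.1543 0.631  0.2436] psi 76.26 F [-0.9 -0.  -0. ] grip 1.0 t 0.1
turn [-2.1000e-02  1.4000e-02  1.5941e+01] shift [-11.523   7.781   1.453] (noturn shift [-12.073  -6.893   1.465] )
```

Emit:
{"name": "move_arm", "arguments": {"deltas": [{"linear": [0,0,0],"turn": [0,0,1],"claw": 0},{"linear": [0,0,0],"turn": [0,0,1],"claw": 0},{"linear": [0,0,0],"turn": [0,0,1],"claw": 0},{"linear": [0,0,0],"turn": [0,0,1],"claw": 0},{"linear": [0,0,0],"turn": [0,0,1],"claw": 0},{"linear": [0,0,0],"turn": [0,0,1],"claw": 0},{"linear": [0,0,0],"turn": [0,0,1],"claw": 0},{"linear": [0,0,0],"turn": [0,0,1],"claw": 0},{"linear": [0,0,0],"turn": [0,0,1],"claw": 0},{"linear": [0,0,0],"turn": [0,0,1],"claw": 0},{"linear": [0,0,0],"turn": [0,0,1],"claw": 0},{"linear": [0,0,0],"turn": [0,0,1],"claw": 0},{"linear": [0,0,0],"turn": [0,0,1],"claw": 0},{"linear": [0,0,0],"turn": [0,0,1],"claw": 0},{"linear": [0,0,0],"turn": [0,0,1],"claw": 0},{"linear": [0,0,0],"turn": [0,0,0.94],"claw": 0}]}}

```text
time: 1.43
position: [0.1543, 0.6311, 0.2439]
tool_rot: [1.97, 2.446, -0.002]
ft_force: [-0.4, -0.1, -0.2]
grip_width: 0.999
```

Emit:
{"name": "move_arm", "arguments": {"deltas": [{"linear": [-0.72,0.486,0.09],"turn": [0,0,0],"claw": 0},{"linear": [-0.72,0.486,0.09],"turn": [0,0,0],"claw": 0},{"linear": [-0.72,0.486,0.09],"turn": [0,0,0],"claw": 0},{"linear": [-0.72,0.486,0.09],"turn": [0,0,0],"claw": 0},{"linear": [-0.72,0.486,0.09],"turn": [0,0,0],"claw": 0},{"linear": [-0.72,0.486,0.09],"turn": [0,0,0],"claw": 0},{"linear": [-0.72,0.486,0.09],"turn": [0,0,0],"claw": 0},{"linear": [-0.72,0.486,0.09],"turn": [0,0,0],"claw": 0},{"linear": [-0.72,0.486,0.09],"turn": [0,0,0],"claw": 0},{"linear": [-0.72,0.486,0.09],"turn": [0,0,0],"claw": 0},{"linear": [-0.72,0.486,0.09],"turn": [0,0,0],"claw": 0},{"linear": [-0.72,0.486,0.09],"turn": [0,0,0],"claw": 0},{"linear": [-0.72,0.486,0.09],"turn": [0,0,0],"claw": 0},{"linear": [-0.72,0.486,0.09],"turn": [0,0,0],"claw": 0},{"linear": [-0.72,0.486,0.09],"turn": [0,0,0],"claw": 0},{"linear": [-0.72,0.486,0.09],"turn": [0,0,0],"claw": 0},{"linear": [0,0,0],"turn": [0,0,0],"claw": 0.4}]}}

```text
time: 2.85
position: [0.4613, 0.3384, 0.2006]
tool_rot: [1.975, 2.439, -0.003]
ft_force: [0.4, -0.9, -0.2]
grip_width: 0.977
```

```bash
python3 - <<'E'
from h import *
plan(.457,.344,.1,12.5)
d=shot("wrist","w1.png")
im=cv2.cvtColor(d["image"],cv2.COLOR_RGB2BGR)
# outline from the coarse estimate at z=.024
c=np.array([.457,.344]);a=np.radians(12.5);u=np.array([np.cos(a),np.sin(a)]);v=np.array([-u[1],u[0]])
Q=[np.r_[c+i*.011*u+j*.09*v,.024] for i,j in((-1,-1),(1,-1),(1,1),(-1,1))]
cv2.polylines(im,[w2px(d,Q).round().astype(int)],True,(0,0,255),1);cv2.imwrite("pics/w1o.png",im)
E
```

```text
pos [0.4613 0.3384 0.2006] psi 12.01 F [ 0.4 -0.9 -0.2] grip 0.977 t 2.9
turn [ 0.013  0.058 -0.123] shift [ 0.213 -0.098  3.354] (noturn shift [ 0.226 -0.103  3.353] )
```

View pics/w1o.png

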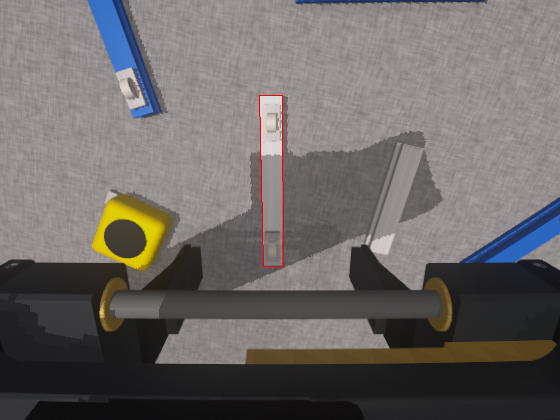

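The outline drawn from my top-view estimate lies right on the silver roller bar, with its far end at (271,96) and near end at (272,266). I'll descend and grasp.

Emit:
{"name": "move_arm", "arguments": {"deltas": [{"linear": [0.22,-0.1,0.5],"turn": [0.013,0.058,-0.12],"claw": 0.4},{"linear": [0,0,0.8],"turn": [0,0,0],"claw": 0.4},{"linear": [0,0,0.8],"turn": [0,0,0],"claw": 0.4},{"linear": [0,0,0.8],"turn": [0,0,0],"claw": 0.4},{"linear": [0,0,0.8],"turn": [0,0,0],"claw": 0.4},{"linear": [0,0,0.8],"turn": [0,0,0],"claw": 0.4},{"linear": [0,0,0.6],"turn": [0,0,0],"claw": 0.4},{"linear": [0,0,0.4],"turn": [0,0,0],"claw": 0.4},{"linear": [0,0,0.2],"turn": [0,0,0],"claw": 0.4},{"linear": [0,0,0.1],"turn": [0,0,0],"claw": 0.4},{"linear": [0,0,0],"turn": [0,0,0],"claw": 0.4},{"linear": [0,0,0],"turn": [0,0,0],"claw": 0.4}], "grip_force": 25}}

```text
time: 3.9
position: [0.4529, 0.3516, 0.0284]
tool_rot: [-1.954, -2.456, -0.006]
ft_force: [0.0, 0.6, -0.5]
grip_width: 0.599
```

```bash
python3 - <<'E'
from h import *
plan(.457,.344,.026,12.5)
E
```

```text
pos [0.4529 0.3516 0.0284] psi 12.99 F [ 0.   0.6 -0.5] grip 0.599 t 3.9
turn [ 0.008 -0.072  0.122] shift [-0.276  0.08   0.079] (noturn shift [-0.277  0.078  0.078] )
```

Emit:
{"name": "move_arm", "arguments": {"deltas": [{"linear": [-0.28,0.08,0.07],"turn": [0,-0.07,0.12],"claw": 0.4},{"linear": [0,0,0],"turn": [0,0,0],"claw": 0.4},{"linear": [0,0,0],"turn": [0,0,0],"claw": 0.4},{"linear": [0,0,0],"turn": [0,0,0],"claw": 1},{"linear": [0,0,0],"turn": [0,0,0],"claw": 1},{"linear": [0,0,0],"turn": [0,0,0],"claw": 1},{"linear": [0,0,0],"turn": [0,0,0],"claw": 1},{"linear": [0,0,0],"turn": [0,0,0],"claw": 1},{"linear": [0,0,0],"turn": [0,0,0],"claw": 1},{"linear": [0,0,0],"turn": [0,0,0],"claw": 1}], "grip_force": 25}}

```text
time: 4.73
position: [0.4564, 0.3434, 0.0253]
tool_rot: [1.966, 2.45, -0.002]
ft_force: [0.3, -0.4, 1.1]
grip_width: 0.254
```

```bash
python3 - <<'E'
from h import *
plan(.470,-.085,.15,24.9)
E
```

```text
pos [0.4564 0.3434 0.0253] psi 12.52 F [ 0.3 -0.4  1.1] grip 0.254 t 4.7
turn [-0.014  0.009 -3.096] shift [-13.142  -5.602  -4.158] (noturn shift [-14.041  -2.658  -4.145] )
```

Emit:
{"name": "move_arm", "arguments": {"deltas": [{"linear": [0,0,-0.4],"turn": [0,0,0],"claw": 1},{"linear": [0,0,-0.7],"turn": [0,0,0],"claw": 1},{"linear": [0,0,-0.7],"turn": [0,0,0],"claw": 1},{"linear": [0,0,-0.7],"turn": [0,0,-0.77],"claw": 1},{"linear": [0,0,-0.7],"turn": [0,0,-0.77],"claw": 1},{"linear": [0,0,-0.6],"turn": [0,0,-0.77],"claw": 1},{"linear": [0,0,-0.36],"turn": [0,0,-0.78],"claw": 1},{"linear": [0,0,0],"turn": [0,0,0],"claw": 1}]}}

```text
time: 5.4
position: [0.458, 0.3443, 0.1536]
tool_rot: [1.689, 2.647, 0.007]
ft_force: [1.2, 0.6, -2.2]
grip_width: 0.251
```

Emit:
{"name": "move_arm", "arguments": {"deltas": [{"linear": [-0.5,-0.213,0],"turn": [0,0,0],"claw": 1},{"linear": [-0.72,-0.308,0],"turn": [0,0,0],"claw": 1},{"linear": [-0.72,-0.308,0],"turn": [0,0,0],"claw": 1},{"linear": [-0.72,-0.308,0],"turn": [0,0,0],"claw": 1},{"linear": [-0.72,-0.308,0],"turn": [0,0,0],"claw": 1},{"linear": [-0.72,-0.308,0],"turn": [0,0,0],"claw": 1},{"linear": [-0.72,-0.308,0],"turn": [0,0,0],"claw": 1},{"linear": [-0.72,-0.308,0],"turn": [0,0,0],"claw": 1},{"linear": [-0.72,-0.308,0],"turn": [0,0,0],"claw": 1},{"linear": [-0.72,-0.308,0],"turn": [0,0,0],"claw": 1},{"linear": [-0.72,-0.308,0],"turn": [0,0,0],"claw": 1},{"linear": [-0.72,-0.308,0],"turn": [0,0,0],"claw": 1},{"linear": [-0.72,-0.308,0],"turn": [0,0,0],"claw": 1},{"linear": [-0.72,-0.308,0],"turn": [0,0,0],"claw": 1},{"linear": [-0.72,-0.308,0],"turn": [0,0,0],"claw": 1},{"linear": [-0.72,-0.308,0],"turn": [0,0,0],"claw": 1},{"linear": [-0.72,-0.308,0],"turn": [0,0,0],"claw": 1},{"linear": [-0.72,-0.308,0],"turn": [0,0,0],"claw": 1},{"linear": [-0.4,-0.17,0],"turn": [0,0,0],"claw": 1}]}}

```text
time: 6.98
position: [0.4677, -0.0888, 0.1495]
tool_rot: [-1.697, -2.642, 0.005]
ft_force: [-0.9, 0.7, -1.5]
grip_width: 0.249
```

Emit:
{"name": "move_arm", "arguments": {"deltas": [{"linear": [0,0,0],"turn": [0,0,0],"claw": 1},{"linear": [0,0,0],"turn": [0,0,0],"claw": 1},{"linear": [0,0,0],"turn": [0,0,0],"claw": 1},{"linear": [0,0,0],"turn": [0,0,0],"claw": 1}]}}

```text
time: 7.32
position: [0.469, -0.084, 0.15]
tool_rot: [-1.689, -2.648, 0.002]
ft_force: [-1.0, 0.3, -2.4]
grip_width: 0.251
```

```bash
python3 - <<'E'
from h import *
plan(.470,-.085,.05,24.9)
d=shot("wrist","w2.png")
im=cv2.cvtColor(d["image"],cv2.COLOR_RGB2BGR)
c=np.array([.5755,-.0365]);a=np.radians(24.9);u=np.array([np.cos(a),np.sin(a)]);v=np.array([-u[1],u[0]])
def box(x0,x1,y0,y1,z,col):
    Q=[np.r_[c+i*u+j*v,z] for i,j in((x0,y0),(x1,y0),(x1,y1),(x0,y1))]
    cv2.polylines(im,[w2px(d,Q).round().astype(int)],True,col,1)
box(-.065,.065,-.095,.095,.005,(0,0,255));box(.06,.082,-.095,.095,.024,(255,0,0))
cv2.imwrite("pics/w2o.png",im)
E
```

```text
pos [ 0.469 -0.084  0.15 ] psi 24.93 F [-1.   0.3 -2.4] grip 0.251 t 7.3
turn [-0.024 -0.003  0.008] shift [-0.043  0.017  3.333] (noturn shift [-0.044  0.022  3.333] )
```

View pics/w2o.png

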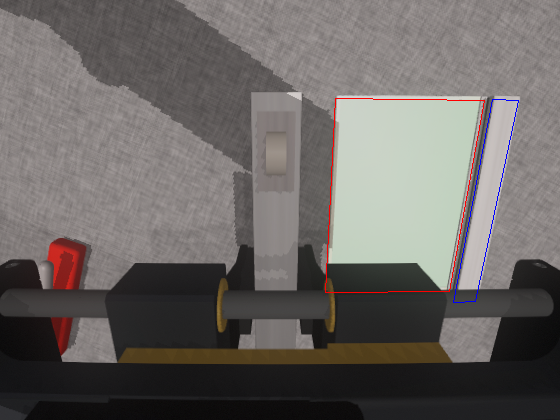

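The glass and head outlines match the picture to about 1 mm (far left glass corner at (335,97), head right end at (518,97)). The carried roller bar is parallel to the glass edge. I'll set it down.

Emit:
{"name": "move_arm", "arguments": {"deltas": [{"linear": [-0.03,0,0.5],"turn": [0,0,0],"claw": 1},{"linear": [0,0,0.7],"turn": [0,0,0],"claw": 1},{"linear": [0,0,0.7],"turn": [0,0,0],"claw": 1},{"linear": [0,0,0.7],"turn": [0,0,0],"claw": 1},{"linear": [0,0,0.6],"turn": [0,0,0],"claw": 1},{"linear": [0,0,0.4],"turn": [0,0,0],"claw": 1},{"linear": [0,0,0.3],"turn": [0,0,0],"claw": 1},{"linear": [0,0,0.13],"turn": [0,0,0],"claw": 1},{"linear": [0,0,0.05],"turn": [0,0,0],"claw": 1},{"linear": [0,0,0.05],"turn": [0,0,0],"claw": 1},{"linear": [0,0,0],"turn": [0,0,0],"claw": 1},{"linear": [0,0,0],"turn": [0,0,0],"claw": 1},{"linear": [0,0,0],"turn": [0,0,0],"claw": 1}]}}

```text
time: 8.45
position: [0.4703, -0.0861, 0.0272]
tool_rot: [1.691, 2.647, -0.0]
ft_force: [0.7, -0.5, -1.5]
grip_width: 0.248
```

Emit:
{"name": "move_arm", "arguments": {"deltas": [{"linear": [0,0,0.04],"turn": [0,0,0],"claw": 1},{"linear": [0,0,0],"turn": [0,0,0],"claw": 1},{"linear": [0,0,0],"turn": [0,0,0],"claw": 1}]}}

```text
time: 8.7
position: [0.4697, -0.0861, 0.0254]
tool_rot: [1.691, 2.647, -0.002]
ft_force: [-0.8, 0.3, -1.6]
grip_width: 0.25
```

Emit:
{"name": "move_arm", "arguments": {"deltas": [{"linear": [0,0,0],"turn": [0,0,0],"claw": 0.5},{"linear": [0,0,0],"turn": [0,0,0],"claw": 0.5},{"linear": [0,0,0],"turn": [0,0,0],"claw": 0.5},{"linear": [0,0,0],"turn": [0,0,0],"claw": 0.5},{"linear": [0,0,-0.3],"turn": [0,0,0],"claw": 0.5},{"linear": [0,0,-0.6],"turn": [0,0,0],"claw": 0.5},{"linear": [0,0,-0.8],"turn": [0,0,0],"claw": 0.5},{"linear": [0,0,-1],"turn": [0,0,0],"claw": 0.5},{"linear": [0,0,-1],"turn": [0,0,0],"claw": 0.5},{"linear": [0,0,-1],"turn": [0,0,0],"claw": 0.5},{"linear": [0,0,-1],"turn": [0,0,0],"claw": 0.5},{"linear": [0,0,0],"turn": [0,0,0],"claw": 0.5},{"linear": [0,0,0],"turn": [0,0,0],"claw": 0.5},{"linear": [0,0,0],"turn": [0,0,0],"claw": 0.5},{"linear": [0,0,0],"turn": [0,0,0],"claw": 0.5}]}}

```text
time: 9.95
position: [0.4689, -0.0859, 0.1953]
tool_rot: [-1.691, -2.646, 0.004]
ft_force: [-0.2, 1.2, -0.2]
grip_width: 0.498
```

```bash
python3 - <<'E'
from h import *
plan(.607,-.3587,.2,-18.9)
E
```

```text
pos [ 0.4689 -0.0859  0.1953] psi 24.85 F [-0.2  1.2 -0.2] grip 0.498 t 9.9
turn [-0.041  0.014 10.937] shift [-7.111  7.3   -0.156] (noturn shift [-10.185   0.355  -0.159] )
```

Emit:
{"name": "move_arm", "arguments": {"deltas": [{"linear": [0,0,0],"turn": [0,0,0.994],"claw": 0.4},{"linear": [0,0,0],"turn": [0,0,0.994],"claw": 0.4},{"linear": [0,0,0],"turn": [0,0,0.994],"claw": 0.4},{"linear": [0,0,0],"turn": [0,0,0.994],"claw": 0.4},{"linear": [0,0,0],"turn": [0,0,0.994],"claw": 0.4},{"linear": [0,0,0],"turn": [0,0,0.994],"claw": 0.4},{"linear": [0,0,0],"turn": [0,0,0.994],"claw": 0.4},{"linear": [0,0,0],"turn": [0,0,0.994],"claw": 0.4},{"linear": [0,0,0],"turn": [0,0,0.994],"claw": 0.4},{"linear": [0,0,0],"turn": [0,0,0.994],"claw": 0.4},{"linear": [0,0,0],"turn": [0,0,0.994],"claw": 0.4}]}}

```text
time: 10.87
position: [0.4688, -0.086, 0.1949]
tool_rot: [-2.558, -1.822, 0.006]
ft_force: [0.2, -0.0, -0.0]
grip_width: 0.599
```

Emit:
{"name": "move_arm", "arguments": {"deltas": [{"linear": [-0.593,0.608,0],"turn": [0,0,0],"claw": 0.4},{"linear": [-0.593,0.608,0],"turn": [0,0,0],"claw": 0.4},{"linear": [-0.593,0.608,0],"turn": [0,0,0],"claw": 0.4},{"linear": [-0.593,0.608,0],"turn": [0,0,0],"claw": 0.4},{"linear": [-0.593,0.608,0],"turn": [0,0,0],"claw": 0.4},{"linear": [-0.593,0.608,0],"turn": [0,0,0],"claw": 0.4},{"linear": [-0.593,0.608,0],"turn": [0,0,0],"claw": 0.4},{"linear": [-0.593,0.608,0],"turn": [0,0,0],"claw": 0.4},{"linear": [-0.593,0.608,0],"turn": [0,0,0],"claw": 0.4},{"linear": [-0.593,0.608,0],"turn": [0,0,0],"claw": 0.4},{"linear": [-0.593,0.608,0],"turn": [0,0,0],"claw": 0.4},{"linear": [-0.593,0.608,0],"turn": [0,0,0],"claw": 0.4},{"linear": [0,0,0],"turn": [0,0,0],"claw": 0.4},{"linear": [0,0,0],"turn": [0,0,0],"claw": 0.4},{"linear": [0,0,0],"turn": [0,0,0],"claw": 0.4},{"linear": [0,0,0],"turn": [0,0,0],"claw": 0.4}]}}

```text
time: 12.2
position: [0.6077, -0.3572, 0.1958]
tool_rot: [-2.553, -1.828, 0.002]
ft_force: [-0.3, 0.7, 0.0]
grip_width: 0.598
```

```bash
cat >> h.py <<'E'
def boxes(d,im,bs):
    for cx,cy,deg,hx,hy,z,col in bs:
        a=np.radians(deg);u=np.array([np.cos(a),np.sin(a)]);v=np.array([-u[1],u[0]])
        Q=[np.r_[np.array([cx,cy])+i*hx*u+j*hy*v,z] for i,j in((-1,-1),(1,-1),(1,1),(-1,1))]
        cv2.polylines(im,[w2px(d,Q).round().astype(int)],True,col,1)
E
python3 - <<'E'
from h import *
plan(.607,-.3587,.026,-18.9)
d=shot("wrist","w3.png")
im=cv2.cvtColor(d["image"],cv2.COLOR_RGB2BGR)
boxes(d,im,[(.607,-.3587,-18.9,.011,.06,.024,(0,0,255)),(.465,-.3535,-29.4,.011,.055,.08,(255,0,0))])
cv2.imwrite("pics/w3o.png",im)
E
```

```text
pos [ 0.6077 -0.3572  0.1958] psi -18.82 F [-0.3  0.7  0. ] grip 0.598 t 12.2
turn [-0.026 -0.001  0.021] shift [-5.300e-02 -5.000e-03  5.659e+00] (noturn shift [-5.300e-02  5.000e-03  5.659e+00] )
```

View pics/w3o.png

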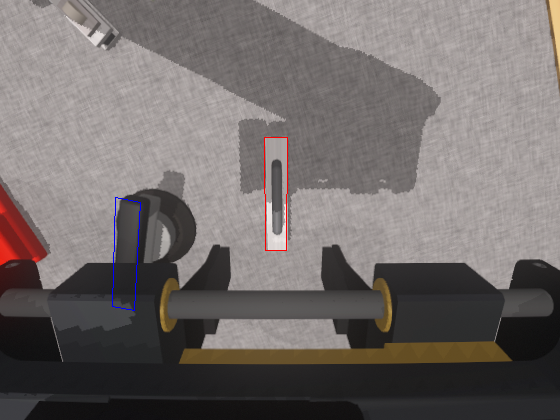

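The outline matches the pull bar, spanning (276,137) to (276,250). I'll descend and grasp.

Emit:
{"name": "move_arm", "arguments": {"deltas": [{"linear": [-0.05,0,0.5],"turn": [-0.02,0,0.02],"claw": 0.4},{"linear": [0,0,0.8],"turn": [0,0,0],"claw": 0.4},{"linear": [0,0,0.8],"turn": [0,0,0],"claw": 0.4},{"linear": [0,0,0.8],"turn": [0,0,0],"claw": 0.4},{"linear": [0,0,0.8],"turn": [0,0,0],"claw": 0.4},{"linear": [0,0,0.8],"turn": [0,0,0],"claw": 0.4},{"linear": [0,0,0.6],"turn": [0,0,0],"claw": 0.4},{"linear": [0,0,0.4],"turn": [0,0,0],"claw": 0.4},{"linear": [0,0,0.16],"turn": [0,0,0],"claw": 0.4},{"linear": [0,0,0],"turn": [0,0,0],"claw": 0.4},{"linear": [0,0,0],"turn": [0,0,0],"claw": 0.4},{"linear": [0,0,0],"turn": [0,0,0],"claw": 0.4},{"linear": [0,0,0],"turn": [0,0,0],"claw": 1},{"linear": [0,0,0],"turn": [0,0,0],"claw": 1},{"linear": [0,0,0],"turn": [0,0,0],"claw": 1},{"linear": [0,0,0],"turn": [0,0,0],"claw": 1},{"linear": [0,0,0],"turn": [0,0,0],"claw": 1},{"linear": [0,0,0],"turn": [0,0,0],"claw": 1},{"linear": [0,0,0],"turn": [0,0,0],"claw": 1}], "grip_force": 25}}

```text
time: 13.83
position: [0.6075, -0.3604, 0.0268]
tool_rot: [2.556, 1.824, -0.0]
ft_force: [0.1, -0.1, 1.1]
grip_width: 0.25
```

```bash
python3 - <<'E'
from h import *
plan(.5135,.0970,.15,-65.1)
E
```

```text
pos [ 0.6075 -0.3604  0.0268] psi -18.96 F [ 0.1 -0.1  1.1] grip 0.25 t 13.8
turn [2.2000e-02 8.0000e-03 1.1536e+01] shift [  3.577 -15.149  -4.107] (noturn shift [13.397 -7.913 -4.131] )
```

Emit:
{"name": "move_arm", "arguments": {"deltas": [{"linear": [0,0,-0.4],"turn": [0,0,0],"claw": 1},{"linear": [0,0,-0.7],"turn": [0,0,0],"claw": 1},{"linear": [0,0,-0.7],"turn": [0,0,0.96],"claw": 1},{"linear": [0,0,-0.7],"turn": [0,0,0.96],"claw": 1},{"linear": [0,0,-0.7],"turn": [0,0,0.96],"claw": 1},{"linear": [0,0,-0.6],"turn": [0,0,0.96],"claw": 1},{"linear": [0,0,-0.3],"turn": [0,0,0.96],"claw": 1},{"linear": [0,0,0],"turn": [0,0,0.96],"claw": 1},{"linear": [0,0,0],"turn": [0,0,0.96],"claw": 1},{"linear": [0,0,0],"turn": [0,0,0.96],"claw": 1},{"linear": [0,0,0],"turn": [0,0,0.96],"claw": 1},{"linear": [0,0,0],"turn": [0,0,0.96],"claw": 1},{"linear": [0,0,0],"turn": [0,0,0.96],"claw": 1},{"linear": [0,0,0],"turn": [0,0,0.98],"claw": 1}]}}

```text
time: 15.0
position: [0.6073, -0.3601, 0.1503]
tool_rot: [3.068, 0.672, 0.001]
ft_force: [-1.3, -0.4, -0.6]
grip_width: 0.253
```

Emit:
{"name": "move_arm", "arguments": {"deltas": [{"linear": [0.1,-0.42,0],"turn": [0,0,0],"claw": 1},{"linear": [0.184,-0.78,0],"turn": [0,0,0],"claw": 1},{"linear": [0.184,-0.78,0],"turn": [0,0,0],"claw": 1},{"linear": [0.184,-0.78,0],"turn": [0,0,0],"claw": 1},{"linear": [0.184,-0.78,0],"turn": [0,0,0],"claw": 1},{"linear": [0.184,-0.78,0],"turn": [0,0,0],"claw": 1},{"linear": [0.184,-0.78,0],"turn": [0,0,0],"claw": 1},{"linear": [0.184,-0.78,0],"turn": [0,0,0],"claw": 1},{"linear": [0.184,-0.78,0],"turn": [0,0,0],"claw": 1},{"linear": [0.184,-0.78,0],"turn": [0,0,0],"claw": 1},{"linear": [0.184,-0.78,0],"turn": [0,0,0],"claw": 1},{"linear": [0.184,-0.78,0],"turn": [0,0,0],"claw": 1},{"linear": [0.184,-0.78,0],"turn": [0,0,0],"claw": 1},{"linear": [0.184,-0.78,0],"turn": [0,0,0],"claw": 1},{"linear": [0.184,-0.78,0],"turn": [0,0,0],"claw": 1},{"linear": [0.184,-0.78,0],"turn": [0,0,0],"claw": 1},{"linear": [0.184,-0.78,0],"turn": [0,0,0],"claw": 1},{"linear": [0.184,-0.78,0],"turn": [0,0,0],"claw": 1},{"linear": [0.184,-0.78,0],"turn": [0,0,0],"claw": 1},{"linear": [0.165,-0.69,0],"turn": [0,0,0],"claw": 1}]}}

```text
time: 16.67
position: [0.5129, 0.0987, 0.1496]
tool_rot: [3.068, 0.677, 0.001]
ft_force: [0.2, 0.5, -1.6]
grip_width: 0.249
```

Emit:
{"name": "move_arm", "arguments": {"deltas": [{"linear": [0,0,0],"turn": [0,0,0],"claw": 1},{"linear": [0,0,0],"turn": [0,0,0],"claw": 1},{"linear": [0,0,0],"turn": [0,0,0],"claw": 1},{"linear": [0,0,0],"turn": [0,0,0],"claw": 1},{"linear": [0,0,0],"turn": [0,0,0],"claw": 1}]}}

```text
time: 17.08
position: [0.5137, 0.0958, 0.1492]
tool_rot: [3.067, 0.673, 0.001]
ft_force: [0.9, -0.4, -1.9]
grip_width: 0.251
```

```bash
python3 - <<'E'
from h import *
plan(.5135,.0970,.0265,-65.1)
d=shot("wrist","w4.png")
im=cv2.cvtColor(d["image"],cv2.COLOR_RGB2BGR)
boxes(d,im,[(.575,-.0354,24.9,.065,.095,.005,(0,0,255))])
cv2.imwrite("pics/w4o.png",im)
E
```

```text
pos [0.5137 0.0958 0.1492] psi -65.25 F [ 0.9 -0.4 -1.9] grip 0.251 t 17.1
turn [ 0.025 -0.002 -0.038] shift [ 0.009 -0.04   4.09 ] (noturn shift [ 0.009 -0.047  4.09 ] )
```

View pics/w4o.png

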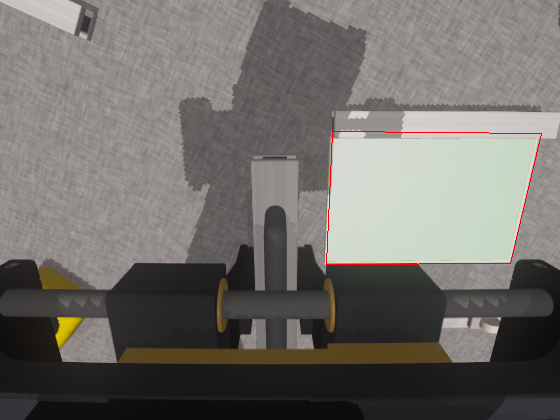

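The glass outline matches, with corners at (332,133) and (540,134), and the pull bar is aligned with the edge. I'll set it down.

Emit:
{"name": "move_arm", "arguments": {"deltas": [{"linear": [0,-0.04,0.5],"turn": [0,0,-0.03],"claw": 1},{"linear": [0,0,0.7],"turn": [0,0,0],"claw": 1},{"linear": [0,0,0.7],"turn": [0,0,0],"claw": 1},{"linear": [0,0,0.7],"turn": [0,0,0],"claw": 1},{"linear": [0,0,0.6],"turn": [0,0,0],"claw": 1},{"linear": [0,0,0.4],"turn": [0,0,0],"claw": 1},{"linear": [0,0,0.25],"turn": [0,0,0],"claw": 1},{"linear": [0,0,0.13],"turn": [0,0,0],"claw": 1},{"linear": [0,0,0.1],"turn": [0,0,0],"claw": 1},{"linear": [0,0,0],"turn": [0,0,0],"claw": 1},{"linear": [0,0,0],"turn": [0,0,0],"claw": 1},{"linear": [0,0,0],"turn": [0,0,0],"claw": 1}]}}

```text
time: 18.13
position: [0.5136, 0.0984, 0.0273]
tool_rot: [3.066, 0.68, 0.003]
ft_force: [0.5, -0.6, -1.2]
grip_width: 0.253
```

Emit:
{"name": "move_arm", "arguments": {"deltas": [{"linear": [0,0,0.03],"turn": [0,0,0],"claw": 1},{"linear": [0,0,0],"turn": [0,0,0],"claw": 1},{"linear": [0,0,0],"turn": [0,0,0],"claw": 0.5},{"linear": [0,0,0],"turn": [0,0,0],"claw": 0.5},{"linear": [0,0,0],"turn": [0,0,0],"claw": 0.5},{"linear": [0,0,0],"turn": [0,0,0],"claw": 0.5},{"linear": [0,0,-0.3],"turn": [0,0,0],"claw": 0.5},{"linear": [0,0,-0.6],"turn": [0,0,0],"claw": 0.5},{"linear": [0,0,-0.8],"turn": [0,0,0],"claw": 0.5},{"linear": [0,0,-1],"turn": [0,0,0],"claw": 0.5},{"linear": [0,0,-1],"turn": [0,0,0],"claw": 0.5},{"linear": [0,0,-1],"turn": [0,0,0],"claw": 0.5},{"linear": [0,0,-1],"turn": [0,0,0],"claw": 0.5},{"linear": [0,0,0],"turn": [0,0,0],"claw": 0.5},{"linear": [0,0,0],"turn": [0,0,0],"claw": 0.5},{"linear": [0,0,0],"turn": [0,0,0],"claw": 0.5},{"linear": [0,0,0],"turn": [0,0,0],"claw": 0.5}]}}

```text
time: 19.55
position: [0.5121, 0.0982, 0.1956]
tool_rot: [3.065, 0.68, -0.003]
ft_force: [0.8, -0.4, -0.2]
grip_width: 0.499
```

```bash
python3 - <<'E'
from h import *
plan(.5875,.3561,.2,-0.5)
E
```

```text
pos [0.5121 0.0982 0.1956] psi -65.0 F [ 0.8 -0.4 -0.2] grip 0.499 t 19.6
turn [ 3.0000e-03  3.9000e-02 -1.6125e+01] shift [ 8.619  2.439 -0.145] (noturn shift [ 5.912 -6.729 -0.168] )
```

Emit:
{"name": "move_arm", "arguments": {"deltas": [{"linear": [0,0,0],"turn": [0,0,-1],"claw": 0.4},{"linear": [0,0,0],"turn": [0,0,-1],"claw": 0.4},{"linear": [0,0,0],"turn": [0,0,-1],"claw": 0.4},{"linear": [0,0,0],"turn": [0,0,-1],"claw": 0.4},{"linear": [0,0,0],"turn": [0,0,-1],"claw": 0.4},{"linear": [0,0,0],"turn": [0,0,-1],"claw": 0.4},{"linear": [0,0,0],"turn": [0,0,-1],"claw": 0.4},{"linear": [0,0,0],"turn": [0,0,-1],"claw": 0.4},{"linear": [0,0,0],"turn": [0,0,-1],"claw": 0.4},{"linear": [0,0,0],"turn": [0,0,-1],"claw": 0.4},{"linear": [0,0,0],"turn": [0,0,-1],"claw": 0.4},{"linear": [0,0,0],"turn": [0,0,-1],"claw": 0.4},{"linear": [0,0,0],"turn": [0,0,-1],"claw": 0.4},{"linear": [0,0,0],"turn": [0,0,-1],"claw": 0.4},{"linear": [0,0,0],"turn": [0,0,-1],"claw": 0.4},{"linear": [0,0,0],"turn": [0,0,-1],"claw": 0.4},{"linear": [0,0,0],"turn": [0,0,-0.12],"claw": 0.4}]}}

```text
time: 20.97
position: [0.5121, 0.098, 0.1954]
tool_rot: [2.229, 2.213, -0.005]
ft_force: [0.7, -0.0, 0.1]
grip_width: 0.6
```

Emit:
{"name": "move_arm", "arguments": {"deltas": [{"linear": [0.784,0.222,0],"turn": [0,0,0],"claw": 0.4},{"linear": [0.784,0.222,0],"turn": [0,0,0],"claw": 0.4},{"linear": [0.784,0.222,0],"turn": [0,0,0],"claw": 0.4},{"linear": [0.784,0.222,0],"turn": [0,0,0],"claw": 0.4},{"linear": [0.784,0.222,0],"turn": [0,0,0],"claw": 0.4},{"linear": [0.784,0.222,0],"turn": [0,0,0],"claw": 0.4},{"linear": [0.784,0.222,0],"turn": [0,0,0],"claw": 0.4},{"linear": [0.784,0.222,0],"turn": [0,0,0],"claw": 0.4},{"linear": [0.784,0.222,0],"turn": [0,0,0],"claw": 0.4},{"linear": [0.784,0.222,0],"turn": [0,0,0],"claw": 0.4},{"linear": [0.784,0.222,0],"turn": [0,0,0],"claw": 0.4},{"linear": [0,0,0],"turn": [0,0,0],"claw": 0.4},{"linear": [0,0,0],"turn": [0,0,0],"claw": 0.4},{"linear": [0,0,0],"turn": [0,0,0],"claw": 0.4},{"linear": [0,0,0],"turn": [0,0,0],"claw": 0.4}]}}

```text
time: 22.22
position: [0.5887, 0.3544, 0.196]
tool_rot: [2.233, 2.207, -0.003]
ft_force: [1.1, -0.8, 0.1]
grip_width: 0.6
```

```bash
python3 - <<'E'
from h import *
plan(.5875,.3561,.0262,-0.5)
d=shot("wrist","w5.png")
im=cv2.cvtColor(d["image"],cv2.COLOR_RGB2BGR)
boxes(d,im,[(.5875,.3561,-.5,.011,.06,.024,(0,0,255))])
cv2.imwrite("pics/w5o.png",im)
E
```

```text
pos [0.5887 0.3544 0.196 ] psi -0.68 F [ 1.1 -0.8  0.1] grip 0.6 t 22.2
turn [ 0.002  0.039 -0.045] shift [ 0.055 -0.041  5.66 ] (noturn shift [ 0.07  -0.042  5.66 ] )
```

View pics/w5o.png

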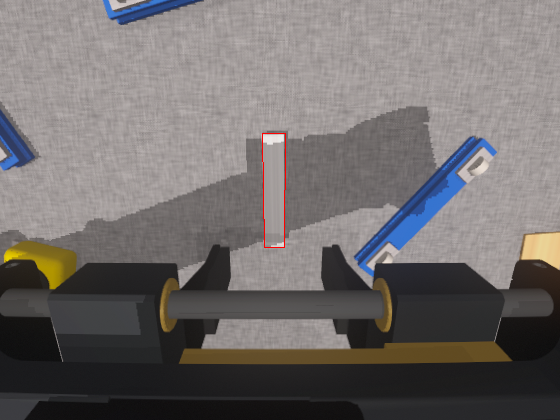

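The outline lies on the plain bar, from (274,132) to (274,246). I'll grasp it.

Emit:
{"name": "move_arm", "arguments": {"deltas": [{"linear": [0.05,-0.03,0.5],"turn": [0,0.03,0],"claw": 0.4},{"linear": [0,0,0.8],"turn": [0,0,0],"claw": 0.4},{"linear": [0,0,0.8],"turn": [0,0,0],"claw": 0.4},{"linear": [0,0,0.8],"turn": [0,0,0],"claw": 0.4},{"linear": [0,0,0.8],"turn": [0,0,0],"claw": 0.4},{"linear": [0,0,0.8],"turn": [0,0,0],"claw": 0.4},{"linear": [0,0,0.6],"turn": [0,0,0],"claw": 0.4},{"linear": [0,0,0.4],"turn": [0,0,0],"claw": 0.4},{"linear": [0,0,0.16],"turn": [0,0,0],"claw": 0.4},{"linear": [0,0,0],"turn": [0,0,0],"claw": 0.4},{"linear": [0,0,0],"turn": [0,0,0],"claw": 0.4},{"linear": [0,0,0],"turn": [0,0,0],"claw": 0.4},{"linear": [0,0,0],"turn": [0,0,0],"claw": 1},{"linear": [0,0,0],"turn": [0,0,0],"claw": 1},{"linear": [0,0,0],"turn": [0,0,0],"claw": 1},{"linear": [0,0,0],"turn": [0,0,0],"claw": 1},{"linear": [0,0,0],"turn": [0,0,0],"claw": 1},{"linear": [0,0,0],"turn": [0,0,0],"claw": 1},{"linear": [0,0,0],"turn": [0,0,0],"claw": 1}], "grip_force": 25}}

```text
time: 23.85
position: [0.5876, 0.3581, 0.0267]
tool_rot: [-2.231, -2.211, -0.001]
ft_force: [-0.1, -0.1, 0.7]
grip_width: 0.251
```

```bash
python3 - <<'E'
from h import *
plan(.6365,-.1678,.15,-65.1)
E
```

```text
pos [0.5876 0.3581 0.0267] psi -0.51 F [-0.1 -0.1  0.7] grip 0.251 t 23.9
turn [-1.0000e-03 -1.3000e-02  1.6148e+01] shift [-5.904 16.587 -4.111] (noturn shift [-17.513   1.786  -4.124] )
```

Emit:
{"name": "move_arm", "arguments": {"deltas": [{"linear": [0,0,-0.4],"turn": [0,0,0],"claw": 1},{"linear": [0,0,-0.7],"turn": [0,0,0],"claw": 1},{"linear": [0,0,-0.7],"turn": [0,0,0.95],"claw": 1},{"linear": [0,0,-0.7],"turn": [0,0,0.95],"claw": 1},{"linear": [0,0,-0.7],"turn": [0,0,0.95],"claw": 1},{"linear": [0,0,-0.6],"turn": [0,0,0.95],"claw": 1},{"linear": [0,0,-0.3],"turn": [0,0,0.95],"claw": 1},{"linear": [0,0,0],"turn": [0,0,0.95],"claw": 1},{"linear": [0,0,0],"turn": [0,0,0.95],"claw": 1},{"linear": [0,0,0],"turn": [0,0,0.95],"claw": 1},{"linear": [0,0,0],"turn": [0,0,0.95],"claw": 1},{"linear": [0,0,0],"turn": [0,0,0.95],"claw": 1},{"linear": [0,0,0],"turn": [0,0,0.95],"claw": 1},{"linear": [0,0,0],"turn": [0,0,0.95],"claw": 1},{"linear": [0,0,0],"turn": [0,0,0.95],"claw": 1},{"linear": [0,0,0],"turn": [0,0,0.95],"claw": 1},{"linear": [0,0,0],"turn": [0,0,0.95],"claw": 1},{"linear": [0,0,0],"turn": [0,0,0.95],"claw": 1},{"linear": [0,0,0],"turn": [0,0,0.95],"claw": 1}]}}

```text
time: 25.43
position: [0.5876, 0.3579, 0.1502]
tool_rot: [-3.068, -0.672, -0.001]
ft_force: [0.8, 0.1, -1.6]
grip_width: 0.251
```

Emit:
{"name": "move_arm", "arguments": {"deltas": [{"linear": [-0.15,0.42,0],"turn": [0,0,0],"claw": 1},{"linear": [-0.303,0.851,0],"turn": [0,0,0],"claw": 1},{"linear": [-0.303,0.851,0],"turn": [0,0,0],"claw": 1},{"linear": [-0.303,0.851,0],"turn": [0,0,0],"claw": 1},{"linear": [-0.303,0.851,0],"turn": [0,0,0],"claw": 1},{"linear": [-0.303,0.851,0],"turn": [0,0,0],"claw": 1},{"linear": [-0.303,0.851,0],"turn": [0,0,0],"claw": 1},{"linear": [-0.303,0.851,0],"turn": [0,0,0],"claw": 1},{"linear": [-0.303,0.851,0],"turn": [0,0,0],"claw": 1},{"linear": [-0.303,0.851,0],"turn": [0,0,0],"claw": 1},{"linear": [-0.303,0.851,0],"turn": [0,0,0],"claw": 1},{"linear": [-0.303,0.851,0],"turn": [0,0,0],"claw": 1},{"linear": [-0.303,0.851,0],"turn": [0,0,0],"claw": 1},{"linear": [-0.303,0.851,0],"turn": [0,0,0],"claw": 1},{"linear": [-0.303,0.851,0],"turn": [0,0,0],"claw": 1},{"linear": [-0.303,0.851,0],"turn": [0,0,0],"claw": 1},{"linear": [-0.303,0.851,0],"turn": [0,0,0],"claw": 1},{"linear": [-0.303,0.851,0],"turn": [0,0,0],"claw": 1},{"linear": [-0.303,0.851,0],"turn": [0,0,0],"claw": 1},{"linear": [-0.303,0.851,0],"turn": [0,0,0],"claw": 1}]}}

```text
time: 27.1
position: [0.6355, -0.1704, 0.1497]
tool_rot: [-3.067, -0.679, -0.001]
ft_force: [-0.5, -0.4, -1.3]
grip_width: 0.256
```

Emit:
{"name": "move_arm", "arguments": {"deltas": [{"linear": [0,0,0],"turn": [0,0,0],"claw": 1},{"linear": [0,0,0],"turn": [0,0,0],"claw": 1},{"linear": [0,0,0],"turn": [0,0,0],"claw": 1},{"linear": [0,0,0],"turn": [0,0,0],"claw": 1},{"linear": [0,0,0],"turn": [0,0,0],"claw": 1}]}}

```text
time: 27.52
position: [0.6366, -0.1664, 0.1492]
tool_rot: [-3.065, -0.681, -0.002]
ft_force: [-0.3, -0.5, -1.3]
grip_width: 0.252
```

```bash
python3 - <<'E'
from h import *
plan(.6365,-.1678,.0263,-65.1)
d=shot("wrist","w6.png")
im=cv2.cvtColor(d["image"],cv2.COLOR_RGB2BGR)
boxes(d,im,[(.575,-.0354,24.9,.065,.095,.005,(0,0,255))])
cv2.imwrite("pics/w6o.png",im)
E
```

```text
pos [ 0.6366 -0.1664  0.1492] psi -64.96 F [-0.3 -0.5 -1.3] grip 0.252 t 27.5
turn [-0.018 -0.018  0.035] shift [-0.021  0.041  4.098] (noturn shift [-0.027  0.047  4.097] )
```

View pics/w6o.png

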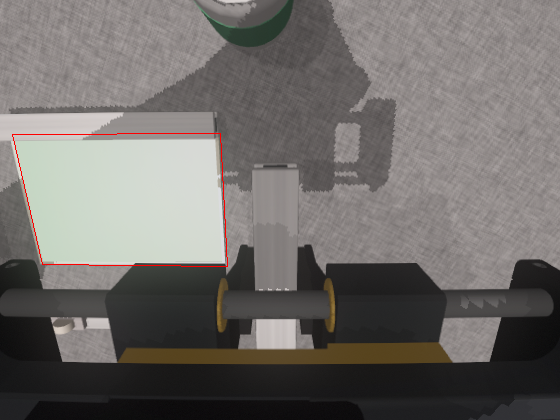

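The outline matches the glass (right edge (219,134) to (227,265)). The bar's end shows about 2 mm short of where the pull bar's did, so I'll shift it 2 mm while lowering.

Emit:
{"name": "move_arm", "arguments": {"deltas": [{"linear": [0.05,0.04,0.5],"turn": [0,0,0.03],"claw": 1},{"linear": [0,0,0.7],"turn": [0,0,0],"claw": 1},{"linear": [0,0,0.7],"turn": [0,0,0],"claw": 1},{"linear": [0,0,0.7],"turn": [0,0,0],"claw": 1},{"linear": [0,0,0.6],"turn": [0,0,0],"claw": 1},{"linear": [0,0,0.4],"turn": [0,0,0],"claw": 1},{"linear": [0,0,0.25],"turn": [0,0,0],"claw": 1},{"linear": [0,0,0.13],"turn": [0,0,0],"claw": 1},{"linear": [0,0,0.1],"turn": [0,0,0],"claw": 1},{"linear": [0,0,0.02],"turn": [0,0,0],"claw": 1},{"linear": [0,0,0],"turn": [0,0,0],"claw": 1},{"linear": [0,0,0],"turn": [0,0,0],"claw": 1}]}}

```text
time: 28.57
position: [0.6389, -0.1686, 0.0271]
tool_rot: [-3.068, -0.674, -0.003]
ft_force: [0.8, -0.1, -2.2]
grip_width: 0.251
```

Emit:
{"name": "move_arm", "arguments": {"deltas": [{"linear": [0,0,0.025],"turn": [0,0,0],"claw": 1},{"linear": [0,0,0],"turn": [0,0,0],"claw": 1},{"linear": [0,0,0],"turn": [0,0,0],"claw": 0.5},{"linear": [0,0,0],"turn": [0,0,0],"claw": 0.5},{"linear": [0,0,0],"turn": [0,0,0],"claw": 0.5},{"linear": [0,0,0],"turn": [0,0,0],"claw": 0.5},{"linear": [0,0,-0.3],"turn": [0,0,0],"claw": 0.5},{"linear": [0,0,-0.6],"turn": [0,0,0],"claw": 0.5},{"linear": [0,0,-0.8],"turn": [0,0,0],"claw": 0.5},{"linear": [0,0,-1],"turn": [0,0,0],"claw": 0.5},{"linear": [0,0,-1],"turn": [0,0,0],"claw": 0.5},{"linear": [0,0,-1],"turn": [0,0,0],"claw": 0.5},{"linear": [0,0,-1],"turn": [0,0,0],"claw": 0.5},{"linear": [0,0,-0.9],"turn": [0,0,0],"claw": 0.5},{"linear": [0,0,0],"turn": [0,0,0],"claw": 0.4},{"linear": [0,0,0],"turn": [0,0,0],"claw": 0.4},{"linear": [0,0,0],"turn": [0,0,0],"claw": 0.4},{"linear": [0,0,0],"turn": [0,0,0],"claw": 0.4}]}}

```text
time: 30.07
position: [0.6375, -0.1681, 0.2223]
tool_rot: [-3.067, -0.673, 0.002]
ft_force: [-0.2, -0.2, -1.0]
grip_width: 0.597
```

```bash
python3 - <<'E'
from h import *
plan(.464,-.3533,.22,-29.4)
E
```

```text
pos [ 0.6375 -0.1681  0.2223] psi -65.24 F [-0.2 -0.2 -1. ] grip 0.597 t 30.1
turn [-2.700e-02  1.000e-03 -8.959e+00] shift [-8.217 -2.009  0.075] (noturn shift [-7.838  3.182  0.075] )
```

Emit:
{"name": "move_arm", "arguments": {"deltas": [{"linear": [0,0,0],"turn": [0,0,-0.995],"claw": 0.4},{"linear": [0,0,0],"turn": [0,0,-0.995],"claw": 0.4},{"linear": [0,0,0],"turn": [0,0,-0.995],"claw": 0.4},{"linear": [0,0,0],"turn": [0,0,-0.995],"claw": 0.4},{"linear": [0,0,0],"turn": [0,0,-0.995],"claw": 0.4},{"linear": [0,0,0],"turn": [0,0,-0.995],"claw": 0.4},{"linear": [0,0,0],"turn": [0,0,-0.995],"claw": 0.4},{"linear": [0,0,0],"turn": [0,0,-0.995],"claw": 0.4},{"linear": [0,0,0],"turn": [0,0,-0.995],"claw": 0.4}]}}

```text
time: 30.82
position: [0.6375, -0.1682, 0.2219]
tool_rot: [-2.708, -1.588, 0.002]
ft_force: [-0.7, -0.3, 1.6]
grip_width: 0.599
```

Emit:
{"name": "move_arm", "arguments": {"deltas": [{"linear": [-0.747,-0.183,0],"turn": [0,0,0],"claw": 0.4},{"linear": [-0.747,-0.183,0],"turn": [0,0,0],"claw": 0.4},{"linear": [-0.747,-0.183,0],"turn": [0,0,0],"claw": 0.4},{"linear": [-0.747,-0.183,0],"turn": [0,0,0],"claw": 0.4},{"linear": [-0.747,-0.183,0],"turn": [0,0,0],"claw": 0.4},{"linear": [-0.747,-0.183,0],"turn": [0,0,0],"claw": 0.4},{"linear": [-0.747,-0.183,0],"turn": [0,0,0],"claw": 0.4},{"linear": [-0.747,-0.183,0],"turn": [0,0,0],"claw": 0.4},{"linear": [-0.747,-0.183,0],"turn": [0,0,0],"claw": 0.4},{"linear": [-0.747,-0.183,0],"turn": [0,0,0],"claw": 0.4},{"linear": [-0.747,-0.183,0],"turn": [0,0,0],"claw": 0.4},{"linear": [0,0,0],"turn": [0,0,0],"claw": 0.4},{"linear": [0,0,0],"turn": [0,0,0],"claw": 0.4},{"linear": [0,0,0],"turn": [0,0,0],"claw": 0.4},{"linear": [0,0,0],"turn": [0,0,0],"claw": 0.4},{"linear": [0,0,0],"turn": [0,0,0],"claw": 0.4}]}}

```text
time: 32.15
position: [0.4655, -0.3524, 0.2228]
tool_rot: [-2.71, -1.587, -0.001]
ft_force: [-0.2, -0.8, 0.7]
grip_width: 0.601
```

```bash
python3 - <<'E'
from h import *
plan(.464,-.3533,.08,-29.4)
d=shot("wrist","w7.png")
im=cv2.cvtColor(d["image"],cv2.COLOR_RGB2BGR)
boxes(d,im,[(.464,-.3533,-29.4,.011,.055,.08,(0,0,255))])
cv2.imwrite("pics/w7o.png",im)
E
```

```text
pos [ 0.4655 -0.3524  0.2228] psi -29.28 F [-0.2 -0.8  0.7] grip 0.601 t 32.1
turn [-0.007 -0.014  0.029] shift [-0.05  -0.028  4.761] (noturn shift [-0.054 -0.026  4.761] )
```

View pics/w7o.png

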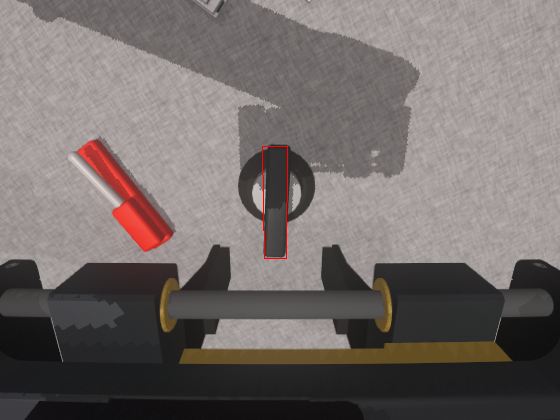

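The outline lies on the lifter's handle, from (276,146) to (275,257). I'll grasp it.

Emit:
{"name": "move_arm", "arguments": {"deltas": [{"linear": [-0.04,-0.02,0.5],"turn": [0,0,0.03],"claw": 0.4},{"linear": [0,0,0.8],"turn": [0,0,0],"claw": 0.4},{"linear": [0,0,0.8],"turn": [0,0,0],"claw": 0.4},{"linear": [0,0,0.8],"turn": [0,0,0],"claw": 0.4},{"linear": [0,0,0.8],"turn": [0,0,0],"claw": 0.4},{"linear": [0,0,0.6],"turn": [0,0,0],"claw": 0.4},{"linear": [0,0,0.4],"turn": [0,0,0],"claw": 0.4},{"linear": [0,0,0.19],"turn": [0,0,0],"claw": 0.4},{"linear": [0,0,0],"turn": [0,0,0],"claw": 0.4},{"linear": [0,0,0],"turn": [0,0,0],"claw": 0.4},{"linear": [0,0,0],"turn": [0,0,0],"claw": 0.4},{"linear": [0,0,0],"turn": [0,0,0],"claw": 1},{"linear": [0,0,0],"turn": [0,0,0],"claw": 1},{"linear": [0,0,0],"turn": [0,0,0],"claw": 1},{"linear": [0,0,0],"turn": [0,0,0],"claw": 1},{"linear": [0,0,0],"turn": [0,0,0],"claw": 1},{"linear": [0,0,0],"turn": [0,0,0],"claw": 1},{"linear": [0,0,0],"turn": [0,0,0],"claw": 1}], "grip_force": 35}}

```text
time: 33.7
position: [0.464, -0.3545, 0.0768]
tool_rot: [2.713, 1.582, 0.002]
ft_force: [1.4, -0.5, -0.5]
grip_width: 0.25
```

```bash
python3 - <<'E'
from h import *
plan(.575,-.0354,.18,24.9)
E
```

```text
pos [ 0.464  -0.3545  0.0768] psi -29.52 F [ 1.4 -0.5 -0.5] grip 0.25 t 33.7
turn [ 2.5000e-02 -3.0000e-03 -1.3606e+01] shift [ 8.09   7.833 -3.439] (noturn shift [11.081 -2.017 -3.432] )
```

Emit:
{"name": "move_arm", "arguments": {"deltas": [{"linear": [0,0,-0.3],"turn": [0,0,0],"claw": 1},{"linear": [0,0,-0.5],"turn": [0,0,0],"claw": 1},{"linear": [0,0,-0.6],"turn": [0,0,0],"claw": 1},{"linear": [0,0,-0.6],"turn": [0,0,-0.972],"claw": 1},{"linear": [0,0,-0.6],"turn": [0,0,-0.972],"claw": 1},{"linear": [0,0,-0.5],"turn": [0,0,-0.972],"claw": 1},{"linear": [0,0,-0.34],"turn": [0,0,-0.972],"claw": 1},{"linear": [0,0,0],"turn": [0,0,-0.972],"claw": 1},{"linear": [0,0,0],"turn": [0,0,-0.972],"claw": 1},{"linear": [0,0,0],"turn": [0,0,-0.972],"claw": 1},{"linear": [0,0,0],"turn": [0,0,-0.972],"claw": 1},{"linear": [0,0,0],"turn": [0,0,-0.972],"claw": 1},{"linear": [0,0,0],"turn": [0,0,-0.972],"claw": 1},{"linear": [0,0,0],"turn": [0,0,-0.972],"claw": 1},{"linear": [0,0,0],"turn": [0,0,-0.972],"claw": 1},{"linear": [0,0,0],"turn": [0,0,-0.972],"claw": 1},{"linear": [0,0,0],"turn": [0,0,-0.972],"claw": 1}]}}

```text
time: 35.12
position: [0.4626, -0.3544, 0.1804]
tool_rot: [-1.687, -2.65, -0.001]
ft_force: [-0.3, 0.5, -4.8]
grip_width: 0.255
```

Emit:
{"name": "move_arm", "arguments": {"deltas": [{"linear": [0.25,0.243,0],"turn": [0,0,0],"claw": 1},{"linear": [0.5,0.484,0],"turn": [0,0,0],"claw": 1},{"linear": [0.5,0.484,0],"turn": [0,0,0],"claw": 1},{"linear": [0.5,0.484,0],"turn": [0,0,0],"claw": 1},{"linear": [0.5,0.484,0],"turn": [0,0,0],"claw": 1},{"linear": [0.5,0.484,0],"turn": [0,0,0],"claw": 1},{"linear": [0.5,0.484,0],"turn": [0,0,0],"claw": 1},{"linear": [0.5,0.484,0],"turn": [0,0,0],"claw": 1},{"linear": [0.5,0.484,0],"turn": [0,0,0],"claw": 1},{"linear": [0.5,0.484,0],"turn": [0,0,0],"claw": 1},{"linear": [0.5,0.484,0],"turn": [0,0,0],"claw": 1},{"linear": [0.5,0.484,0],"turn": [0,0,0],"claw": 1},{"linear": [0.5,0.484,0],"turn": [0,0,0],"claw": 1},{"linear": [0.5,0.484,0],"turn": [0,0,0],"claw": 1},{"linear": [0.5,0.484,0],"turn": [0,0,0],"claw": 1},{"linear": [0.5,0.484,0],"turn": [0,0,0],"claw": 1},{"linear": [0.34,0.33,0],"turn": [0,0,0],"claw": 1},{"linear": [0,0,0],"turn": [0,0,0],"claw": 1},{"linear": [0,0,0],"turn": [0,0,0],"claw": 1}]}}

```text
time: 36.7
position: [0.5742, -0.0343, 0.1801]
tool_rot: [-1.689, -2.649, -0.0]
ft_force: [-0.0, -0.5, -3.7]
grip_width: 0.246
```

Emit:
{"name": "move_arm", "arguments": {"deltas": [{"linear": [0,0,0],"turn": [0,0,0],"claw": 1},{"linear": [0,0,0],"turn": [0,0,0],"claw": 1},{"linear": [0,0,0],"turn": [0,0,0],"claw": 1},{"linear": [0,0,0],"turn": [0,0,0],"claw": 1}]}}

```text
time: 37.03
position: [0.5741, -0.0364, 0.1802]
tool_rot: [1.693, 2.646, 0.001]
ft_force: [-0.4, -0.2, -3.5]
grip_width: 0.252
```

```bash
python3 - <<'E'
from h import *
plan(.575,-.0354,.0815,24.9)
d=shot("wrist","w8.png")
im=cv2.cvtColor(d["image"],cv2.COLOR_RGB2BGR)
boxes(d,im,[(.575,-.0354,24.9,.065,.095,.005,(0,0,255)),(.5135,.097,-65.1,.011,.06,.024,(255,0,0)),(.6365,-.1678,-65.1,.011,.06,.024,(255,0,0)),(.4698,-.0842,24.9,.011,.09,.024,(255,0,0))])
cv2.imwrite("pics/w8o.png",im)
E
```

```text
pos [ 0.5741 -0.0364  0.1802] psi 24.79 F [-0.4 -0.2 -3.5] grip 0.252 t 37.0
turn [ 0.013 -0.004 -0.028] shift [0.018 0.039 3.289] (noturn shift [0.017 0.036 3.289] )
```

View pics/w8o.png

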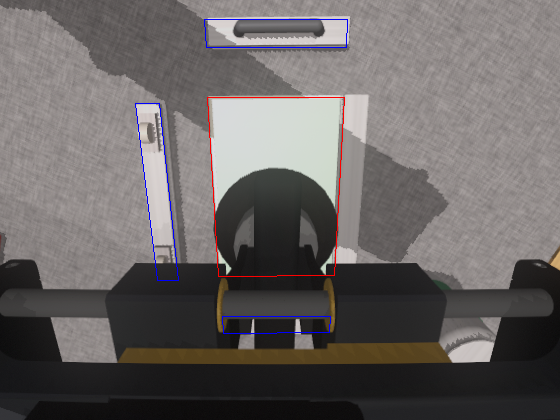

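The pull bar (277,32) and roller bar (150,190) sit on their target outlines, and the lifter hangs over the middle of the glass. I'll lower it gently.

Emit:
{"name": "move_arm", "arguments": {"deltas": [{"linear": [0.02,0.04,0.4],"turn": [0,0,-0.02],"claw": 1},{"linear": [0,0,0.6],"turn": [0,0,0],"claw": 1},{"linear": [0,0,0.6],"turn": [0,0,0],"claw": 1},{"linear": [0,0,0.6],"turn": [0,0,0],"claw": 1},{"linear": [0,0,0.4],"turn": [0,0,0],"claw": 1},{"linear": [0,0,0.25],"turn": [0,0,0],"claw": 1},{"linear": [0,0,0.15],"turn": [0,0,0],"claw": 1},{"linear": [0,0,0.1],"turn": [0,0,0],"claw": 1},{"linear": [0,0,0.06],"turn": [0,0,0],"claw": 1},{"linear": [0,0,0.04],"turn": [0,0,0],"claw": 1},{"linear": [0,0,0.03],"turn": [0,0,0],"claw": 1},{"linear": [0,0,0.02],"turn": [0,0,0],"claw": 1},{"linear": [0,0,0],"turn": [0,0,0],"claw": 1},{"linear": [0,0,0],"turn": [0,0,0],"claw": 1},{"linear": [0,0,0],"turn": [0,0,0],"claw": 1}]}}

```text
time: 38.33
position: [0.5754, -0.0342, 0.0828]
tool_rot: [1.688, 2.649, 0.002]
ft_force: [-0.0, -0.1, -4.8]
grip_width: 0.248
```

Emit:
{"name": "move_arm", "arguments": {"deltas": [{"linear": [0,0,0.02],"turn": [0,0,0],"claw": 1},{"linear": [0,0,0.02],"turn": [0,0,0],"claw": 1},{"linear": [0,0,0],"turn": [0,0,0],"claw": 1},{"linear": [0,0,0],"turn": [0,0,0],"claw": 1}]}}

```text
time: 38.67
position: [0.5756, -0.0341, 0.0818]
tool_rot: [1.688, 2.649, 0.002]
ft_force: [-0.1, 0.5, -0.4]
grip_width: 0.248
```

Contact: the weight has come off the wrist (about 0 N). I'll release slowly and rise straight up.

Emit:
{"name": "move_arm", "arguments": {"deltas": [{"linear": [0,0,0],"turn": [0,0,0],"claw": 0.65},{"linear": [0,0,0],"turn": [0,0,0],"claw": 0.5},{"linear": [0,0,0],"turn": [0,0,0],"claw": 0.4},{"linear": [0,0,0],"turn": [0,0,0],"claw": 0.4},{"linear": [0,0,0],"turn": [0,0,0],"claw": 0.4},{"linear": [0,0,-0.2],"turn": [0,0,0],"claw": 0.4},{"linear": [0,0,-0.5],"turn": [0,0,0],"claw": 0.4},{"linear": [0,0,-0.8],"turn": [0,0,0],"claw": 0.4},{"linear": [0,0,-1],"turn": [0,0,0],"claw": 0.4},{"linear": [0,0,-1],"turn": [0,0,0],"claw": 0.4},{"linear": [0,0,-1],"turn": [0,0,0],"claw": 0.4},{"linear": [0,0,-1],"turn": [0,0,0],"claw": 0.4},{"linear": [0,0,-1],"turn": [0,0,0],"claw": 0.4},{"linear": [0,0,0],"turn": [0,0,0],"claw": 0.4},{"linear": [0,0,0],"turn": [0,0,0],"claw": 0.4}]}}

```text
time: 39.92
position: [0.5762, -0.0346, 0.2788]
tool_rot: [1.687, 2.646, 0.006]
ft_force: [-0.7, -0.9, -0.4]
grip_width: 0.604
```

Emit:
{"name": "move_arm", "arguments": {"deltas": [{"linear": [0.35,0.75,0],"turn": [0,0,0],"claw": 0.4},{"linear": [0.35,0.75,0],"turn": [0,0,0],"claw": 0.4},{"linear": [0.35,0.75,0],"turn": [0,0,0],"claw": 0.4},{"linear": [0.35,0.75,0],"turn": [0,0,0],"claw": 0.4},{"linear": [0.35,0.75,0],"turn": [0,0,0],"claw": 0.4},{"linear": [0.35,0.75,0],"turn": [0,0,0],"claw": 0.4},{"linear": [0.35,0.75,0],"turn": [0,0,0],"claw": 0.4},{"linear": [0.35,0.75,0],"turn": [0,0,0],"claw": 0.4},{"linear": [0.35,0.75,0],"turn": [0,0,0],"claw": 0.4},{"linear": [-1,0,0],"turn": [0,0,0],"claw": 0.4},{"linear": [-1,0,0],"turn": [0,0,0],"claw": 0.4},{"linear": [-1,0,0],"turn": [0,0,0],"claw": 0.4},{"linear": [-1,0,0],"turn": [0,0,0],"claw": 0.4},{"linear": [-1,0,0],"turn": [0,0,0],"claw": 0.4},{"linear": [-1,0,0],"turn": [0,0,0],"claw": 0.4},{"linear": [-1,0,0],"turn": [0,0,0],"claw": 0.4},{"linear": [-1,0,0],"turn": [0,0,0],"claw": 0.4},{"linear": [0,0,0],"turn": [0,0,0],"claw": 0.4},{"linear": [0,0,0],"turn": [0,0,0],"claw": 0.4}]}}

```text
time: 41.5
position: [0.8194, -0.0846, 0.2733]
tool_rot: [-1.694, -2.642, 0.004]
ft_force: [0.5, 0.6, -0.3]
grip_width: 0.601
```

```bash
python3 - <<'E'
from h import *
plan(.575,-.0354,.2,24.9)
d=shot("top","top2.png")
im=cv2.cvtColor(d["image"],cv2.COLOR_RGB2BGR)
x0,y0,w,h,s=210,80,250,187,3.2
# draw on upscaled image
big=cv2.resize(im[y0:y0+h,x0:x0+w],None,fx=s,fy=s,interpolation=cv2.INTER_CUBIC)
for cx,cy,deg,hx,hy,z,col in [(.575,-.0354,24.9,.065,.095,.005,(0,0,255)),(.5135,.097,-65.1,.011,.06,.024,(255,0,0)),(.6365,-.1678,-65.1,.011,.06,.024,(255,0,0)),(.4698,-.0842,24.9,.011,.09,.024,(255,0,0)),(.575,-.0354,24.9,.011,.055,.085,(0,255,255))]:
    a=np.radians(deg);u=np.array([np.cos(a),np.sin(a)]);v=np.array([-u[1],u[0]])
    Q=[np.r_[np.array([cx,cy])+i*hx*u+j*hy*v,z] for i,j in((-1,-1),(1,-1),(1,1),(-1,1))]
    cv2.polylines(big,[((w2px(d,Q)-[x0,y0]+.5)*s).round().astype(int)],True,col,1)
cv2.imwrite("pics/top2o.png",big)
E
```

```text
pos [ 0.8194 -0.0846  0.2733] psi 24.68 F [ 0.5  0.6 -0.3] grip 0.601 t 41.5
turn [-0.051 -0.016 -0.055] shift [ 4.916 -6.7    2.442] (noturn shift [ 4.888 -6.71   2.472] )
```

View pics/top2o.png

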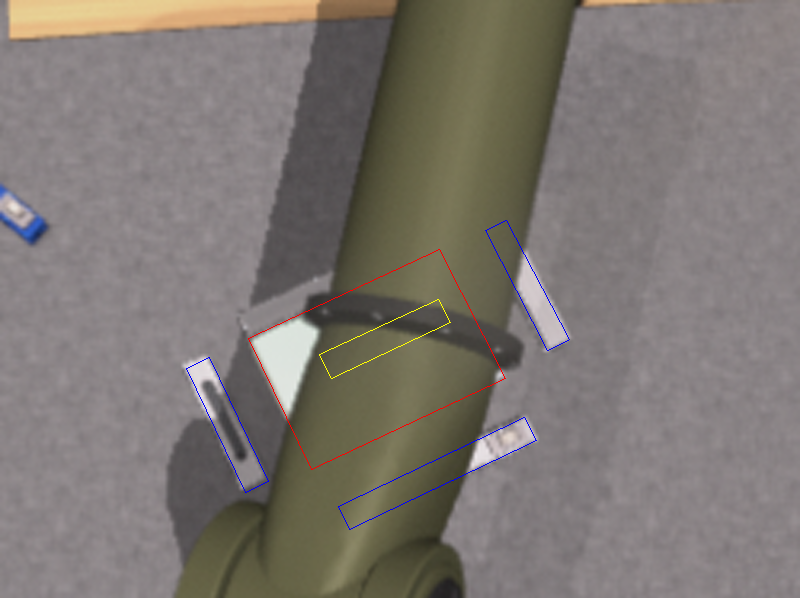

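View pics/top2.png

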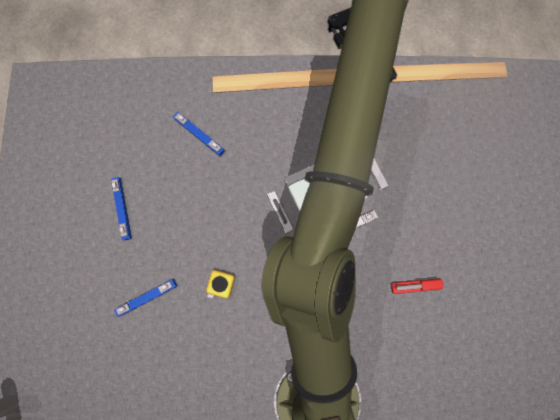

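So far the pull, plain and roller bars match their outlines, and the tape measure, staple gun and blue bars have not moved. The arm hides the middle, so I'll swing it aside for a last look (14 pictures viewed).

```bash
python3 - <<'E'
from h import *
plan(.5,-.5,.29,24.9)
E
```

```text
pos [ 0.8196 -0.0817  0.2741] psi 24.86 F [-0.9  1.  -0.3] grip 0.599 t 41.5
turn [-0.026 -0.031 -0.01 ] shift [ -8.16  -15.534  -0.529] (noturn shift [ -8.17  -15.53   -0.519] )
```

Emit:
{"name": "move_arm", "arguments": {"deltas": [{"linear": [-0.408,-0.777,-0.03],"turn": [0,0,0],"claw": 0.4},{"linear": [-0.408,-0.777,-0.03],"turn": [0,0,0],"claw": 0.4},{"linear": [-0.408,-0.777,-0.03],"turn": [0,0,0],"claw": 0.4},{"linear": [-0.408,-0.777,-0.03],"turn": [0,0,0],"claw": 0.4},{"linear": [-0.408,-0.777,-0.03],"turn": [0,0,0],"claw": 0.4},{"linear": [-0.408,-0.777,-0.03],"turn": [0,0,0],"claw": 0.4},{"linear": [-0.408,-0.777,-0.03],"turn": [0,0,0],"claw": 0.4},{"linear": [-0.408,-0.777,-0.03],"turn": [0,0,0],"claw": 0.4},{"linear": [-0.408,-0.777,-0.03],"turn": [0,0,0],"claw": 0.4},{"linear": [-0.408,-0.777,-0.03],"turn": [0,0,0],"claw": 0.4},{"linear": [-0.408,-0.777,-0.03],"turn": [0,0,0],"claw": 0.4},{"linear": [-0.408,-0.777,-0.03],"turn": [0,0,0],"claw": 0.4},{"linear": [-0.408,-0.777,-0.03],"turn": [0,0,0],"claw": 0.4},{"linear": [-0.408,-0.777,-0.03],"turn": [0,0,0],"claw": 0.4},{"linear": [-0.408,-0.777,-0.03],"turn": [0,0,0],"claw": 0.4},{"linear": [-0.408,-0.777,-0.03],"turn": [0,0,0],"claw": 0.4},{"linear": [-0.408,-0.777,-0.03],"turn": [0,0,0],"claw": 0.4},{"linear": [-0.408,-0.777,-0.03],"turn": [0,0,0],"claw": 0.4},{"linear": [-0.408,-0.777,-0.03],"turn": [0,0,0],"claw": 0.4},{"linear": [-0.408,-0.777,-0.03],"turn": [0,0,0],"claw": 0.4}]}}

```text
time: 43.22
position: [0.5016, -0.498, 0.2939]
tool_rot: [1.684, 2.652, 0.005]
ft_force: [-0.2, -0.2, -0.4]
grip_width: 0.602
```

Emit:
{"name": "move_arm", "arguments": {"deltas": [{"linear": [0,0,0],"turn": [0,0,0],"claw": 0.4},{"linear": [0,0,0],"turn": [0,0,0],"claw": 0.4},{"linear": [0,0,0],"turn": [0,0,0],"claw": 0.4},{"linear": [0,0,0],"turn": [0,0,0],"claw": 0.4},{"linear": [0,0,0],"turn": [0,0,0],"claw": 0.4},{"linear": [0,0,0],"turn": [0,0,0],"claw": 0.4}]}}

```text
time: 43.72
position: [0.5022, -0.4981, 0.2938]
tool_rot: [1.685, 2.651, 0.003]
ft_force: [0.2, -0.5, 0.2]
grip_width: 0.6
```

```bash
python3 - <<'E'
from h import *
d=shot("top","top3.png")
im=cv2.cvtColor(d["image"],cv2.COLOR_RGB2BGR)
x0,y0,w,h,s=210,80,250,187,3.2
big=cv2.resize(im[y0:y0+h,x0:x0+w],None,fx=s,fy=s,interpolation=cv2.INTER_CUBIC)
for cx,cy,deg,hx,hy,z,col in [(.575,-.0354,24.9,.065,.095,.005,(0,0,255)),(.5135,.097,-65.1,.011,.06,.024,(255,0,0)),(.6365,-.1678,-65.1,.011,.06,.024,(255,0,0)),(.4698,-.0842,24.9,.011,.09,.024,(255,0,0)),(.575,-.0354,24.9,.011,.055,.085,(0,255,255))]:
    a=np.radians(deg);u=np.array([np.cos(a),np.sin(a)]);v=np.array([-u[1],u[0]])
    Q=[np.r_[np.array([cx,cy])+i*hx*u+j*hy*v,z] for i,j in((-1,-1),(1,-1),(1,1),(-1,1))]
    cv2.polylines(big,[((w2px(d,Q)-[x0,y0]+.5)*s).round().astype(int)],True,col,1)
cv2.imwrite("pics/top3o.png",big)
a=load("top1.png")["image"].astype(int);b=d["image"].astype(int)
for n,(x,y,ww,hh) in {"can":(330,98,28,36),"tape":(206,270,30,30),"stap":(390,278,55,16)}.items(): print(n,"mean diff",abs(a-b)[y:y+hh,x:x+ww].mean().round(1))
E
```

```text
can mean diff 3.2
tape mean diff 5.3
stap mean diff 2.4
```

View pics/top3o.png

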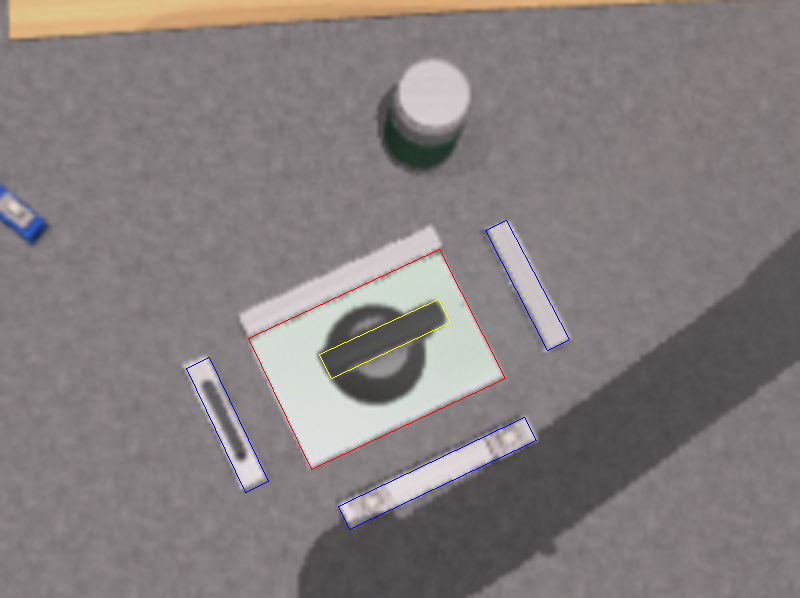

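All three bars and the lifter's handle lie on their target outlines, and the can is still standing at (430,115) in the crop. I'll hand the job in.

```bash
python3 -c "
from bench import ctrl
print(ctrl.close_job())"
```

```text
the job is handed in; nothing more can be done
None
```

The layout is done and handed in at about 44 s of robot time. I placed the parts in the order you gave:
- **Roller bar:** in front of the pane, along its near long edge.
- **Pull bar:** along the left edge.
- **Plain bar:** along the right edge.
- **Lifter:** on the middle of the glass, with its handle parallel to the head bar. I lowered it until its weight came off the wrist, then let go.

**Last checks:** The final top view shows all three bars and the lifter's handle on their planned outlines, to within a pixel or two (about 3 mm per pixel). Those outlines are upright, parallel, centred and leave a 40 mm gap. The gripper was open and clear of everything.

The can, tape measure and staple gun looked unmoved against the first picture. I left the blue look-alike bars alone. The highest wrist force I read was about 5 N, while carrying the lifter.

**What went less smoothly:**
- The first arm readings lagged the commanded pose, so I corrected an 8 mm offset before the first grasp.
- The plain bar was gripped about 2 mm off its middle, so I shifted it by that much when placing it.
- One retreat went outward over the can instead of aside. The fingers passed well above it, and it did not move.

No check failed.

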